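# Hang the lopsided solar lantern on the sprung patio hanger

### The job

Hang the solar lantern by its bail on the forked hanger: lay the bail on the two prongs, slide it in under the keepers until it drops into the notches, and let the springy fork take the whole weight before you let go. The lantern is heavier on one side, so release it slowly and gently, without letting it drop, bounce or swing hard, and do not force the fork. Leave it hanging still, and leave the other things on the table where they are.

Things in the scene. Friction and masses are not known exactly. Their poses are not given: they have to be found in the camera images.
- lantern: Solar lantern, upright: black base 96 mm across, white cylinder, black cap (94 mm, top at 92 mm), 167 mm high overall. Origin at the centre of its underside, z up. Weighs 0.24 to 0.68 kg. A rigid bail stands over its axis: uprights at y = -52 and +52 mm, joined by a straight level steel rod 7 mm thick along y, its centre 160 mm above the underside. Either way round on the hanger is right.
- bail (a point): Middle of the bail rod, 160 mm above the lantern's underside, axes as the lantern's. Here sits a wooden grip 44 mm long (along y), 14 x 14 mm in section: take it from above, fingers closing along the lantern's x. The bare rod on either side of it (22 to 48 mm from the middle) goes on the prongs.
- pack (a point): Middle of the battery and solar panel pack (28 x 62 x 70 mm) on the lantern's +x side, 56 mm from its axis, 42 mm above its underside. It makes the weight act about 22 mm to the +x side of the bail, about 44 mm above the underside; hung up freely, the lantern leans by about 0.18 rad, pack side down; let go while upright, it swings over to that lean.
- hanger: Black steel stand fixed to the table: base plate 230 x 130 x 8 mm, post 16 mm thick (collar 26 mm) at its x = +125 mm, 231 mm high. A springy fork points from the post along its -x: two 6 mm rails at y = -35 and +35 mm, 17 mm below the seat, ending in upturned tips, with a crossbar at x = +108 mm; clear between. Each rail carries a bent wire, the saddle. Origin on the table under the middle seat.
- seat (a point): Middle of the bail rod when hung, IF the saddle is clamped in the middle of its travel. The saddle is really clamped up to 18 mm nearer or farther along x; this setting is not measured, so find the notch by feel or sight. 235 mm above the table with the fork unloaded; moves and tilts with the fork; x along it to the post, z up. In the notch the rod is at this height (z within 2 mm).
- landing (a point): Rod middle lying on the saddle's run (x, z of the seat: -43, +6 mm). From above, come down here (10 mm either way in x works at any setting), between tips and keepers; then slide towards the post under the keepers. The run rises 3 mm in 65 to the crest. Bring the lantern in from in front of the tips: bail over them, cap under the rails, uprights outside.
- wire (a point): Point of the fork 3 mm below the seat. Each saddle is a 6 mm wire; its centre line in x, z (mm from here, plus the clamp setting along x): run (-74, 0) to crest (-8.5, 3), straight down to the notch floor (-8.5, -4) to (8.5, -4), hard stop straight up to (8.5, 26), keeper back out to (-9, 26). The rod (7 mm) has 2 mm of play either way in the notch; it drops 7 mm off the crest..
- tips (a point): Upturned ends of the fork's rails, midway between them (x, z of the seat: -104, +13 mm, centre line of the 6 mm bar), rising from the rails at (-94, -17). The rod must pass over them.
- hinge (a point): Spring hinge of the fork on the post, 125 mm behind the middle seat, axis along y. The fork gives way downwards about 4 mm per newton at the seat and springs back; it does not rise above its unloaded position. It sags 9 to 27 mm (up to 0.25 rad) under the hung lantern, depending on the weight.
- brush: Stainless grill brush lying flat, about 330 mm long along its x (rod handle to -x, bristle head 45 mm wide to +x), 28 mm high. Bystander. Origin on the table below it.
- pot: Small empty green plastic plant pot, 90 mm across, 80 mm high. Bystander. Origin at the centre of its underside.
- coaster_a: Grey hard silicone coaster, disc 96 mm across, 8 mm thick. Bystander. Origin at the centre of its underside.
- coaster_b: A second coaster like the first. Bystander. Origin at the centre of its underside.
Not all that is in view belongs to the job. Of the things like the lantern, leave any that is purple or red; of the rest the larger one is meant.

How it is judged (in metres and radians):
On the way, in this order (a step that is already met when the one before it is completed fails the run):
1. the lantern is lifted clear of the table, not yet touching the hanger (height (world z) of lantern above 0.03 m and contact force between lantern and hanger below 0.05 N), for 0.2 s.
2. the bail lies in the notches under the keepers and the fork carries the weight (1.8 N or more) while the fingers still touch the lantern (x of bail in the frame of seat between -0.024 and 0.024 m and z of bail in the frame of seat between -0.005 and 0.0035 m and y of bail in the frame of seat between -0.014 and 0.014 m and contact force between lantern and hanger above 1.8 N and contact force between the fingers and lantern above 0.3 N), for 0.1 s.
At the end, for the whole second after the job is handed in: The bail rod lies in both notches (3.5 mm above to 5 mm below seat height; of the middle seat: within 24 mm along, 14 mm across), the lantern hangs 15 mm or more clear of the table, the fork carrying at least 1.8 N, leaning under 0.4 rad, at rest (under 0.03 m/s and 0.3 rad/s) (x of bail in the frame of seat between -0.024 and 0.024 m and z of bail in the frame of seat between -0.005 and 0.0035 m and y of bail in the frame of seat between -0.014 and 0.014 m and height (world z) of lantern above 0.015 m and angle between lantern's own z axis and vertical below 0.4 rad and contact force between lantern and hanger above 1.8 N and linear speed of lantern below 0.03 m/s and angular speed of lantern below 0.3 rad/s); the robot touches nothing.
It fails at once if the lantern presses on the hanger with more than 15 N (contact force between lantern and hanger above 15 N).
It fails at once if with its bail in the notches, the lantern moves faster than 0.10 m/s (dropped, bounced or swung) (x of bail in the frame of seat between -0.024 and 0.024 m and z of bail in the frame of seat between -0.005 and 0.0035 m and y of bail in the frame of seat between -0.014 and 0.014 m and linear speed of lantern above 0.1 m/s).
It fails at once if the robot pushes the hanger or its fork with more than 20 N (contact force between any of the fingers, the arm and hanger above 20 N).
It fails at once if a bystander is moved more than 20 mm (distance of any of brush, pot, coaster_a, coaster_b from where it was at the start of the episode above 0.02 m).
It also fails if it takes over 72 s, if anything falls off the work surface, if the arm or the gripper's body presses on something with over 40 N, if the wrist force passes 120 N, or if a joint passes its speed limit or range.

### The arm

A 6-joint arm with a two-finger parallel gripper is mounted at the origin on the work surface. World frame = base frame: x ahead of the robot, y to its left, z up, the work surface at z = 0. Lengths are in mm, angles in degrees, forces in N, time in s.
With the tool pointing down it reaches from about 275 to 725 mm from the base axis. Payload 5.6 kg.
Tool frame: the origin (TCP) lies midway between the tips of the shut fingers; the grasp point (between the pads) lies 19 mm behind it (manip.grip_depth is the distance from the TCP to the grasp point, in mm); z points along the fingers, y is the line along which they close (so a half turn about z gives the same grasp; the last joint's range is limited). The gripper opens to 85 mm and grips with 20 to 120 N. Pads are 22 mm wide; open, the fingers measure 114 mm over their backs; the gripper's body (76 mm by 85 mm) begins 54 mm behind the grasp point. The pads swing forward as they close: fully open they stand 13 mm farther back than shut.
Start: joints at [91.421, 14.616, 6.199, 0, -81.583, -16.306], TCP at [141.261, 531.543, 231.283] pointing down, gripper open.
Joint ranges: [-168.99, 168.99], [-69.2, 112.95], [-62.41, 85.93], [-164.36, 98.24], [-168.68, -3.75], [-174.98, 174.98]. Speed limits (degrees/s): [147.25, 147.25, 180, 180, 180, 180].

### API

Orientations are given as a 3x3 rotation matrix whose columns are the frame's x, y, z axes.
In Python, from plant import manip gives the robot as it stands.
- The arm moves only by the tool move_arm, never from a script. Its argument "targets" is a list of rows, each a list of 2 entries, a list of its own where there are three numbers: the shift along the tool's x, y, z in m, then the turn about the tool's z in rad. A call has 1 to 20 rows; each row is the pose to reach, as a shift and turn from the pose commanded when the call began, along the tool's axes at that moment; what a row does not reach only later rows make up. A row lasts 1/12 s, in which the tool goes at most 41.7 mm and 7.16 degrees, less where a joint would pass 70% of its speed; a pose out of reach is approached as far as the arm can. A call with a gripper value outside its range is refused whole. "jaw" is the finger opening in m, from 0 to 0.0854, set as the call begins (left out, the last holds). The fingers move at their own pace and stop on an object; "grip_force" is the grip in N (left out, the last holds). Time passes only in rows, so rows that repeat a pose let the fingers close. It gives the time, the measured TCP pose, the force, the opening and the grip force at its end, in the units of the state.
- manip.read_state(): the state, without advancing time (a new reading comes with each control period).
- manip.read_camera(name): name is "side" or "top" or "wrist"; returns (picture, depth): 420x560x3 uint8, red, green, blue; 420x560 float32, mm along the optical axis (not along the pixel's ray), 0 where there is no reading.
- manip.get_calibration(name): a dict with "fx", "fy", "cx", "cy" (pixels), "rvec" (rotation vector, rad) and "tvec" (3), from world to camera coordinates, as OpenCV has them. Camera axes: x right, y down, z forward; pixel columns grow to the right and rows downward; lengths in mm; the calibration is good to about 2 mm. A picture is of the moment at which its call begins: read the wrist's pose just before it. get_calibration takes no time and is no camera call; for the wrist camera it gives the pose at the moment of the call.
- manip.close_job(): hands the job in; it is judged then, once.
Trained networks look in the newest picture that a camera, given by its name, has taken for a name from the list of things; names that differ only in an ending like _2 or _b are one class to them, and where a whole thing is asked for, a point or a joint stands for the part that bears it (a point fixed in the world has none). Each returns a list of dicts, best first, with "p" (0 to 1); they miss things now and then, are a little off and sometimes report something else, mostly with a low value. They report only what shows in the picture. A call takes as long as a camera call. They do not tell look-alikes from the thing itself.
- manip.search_frame(camera, query): "pixel" ([column, row] in pixels, amid what is visible of it).
- manip.landmark_of(camera, query): "pixel" ([column, row] in pixels: a listed point, or the origin of a listed thing).
The state is a dict: "clock": time; "joint_positions": joint angles; "qd": joint speeds; "joint_efforts": joint torques, N m; "eef_pos": TCP position; "ee_rot": TCP orientation; "contact_force": force on the tool from outside, world axes, zero at the start; "ft_torque": the same for the moment, N m; "finger_gap": finger opening in mm; "finger_force": force on a finger pad.
Only numpy, scipy, OpenCV 4.12 (cv2) and the standard library are available. Lean on these libraries where they do the work, as an engineer would, in place of code of your own. Each camera call takes 0.05 s, during which the arm holds its last target. There are 200 camera calls.

## Working session

There is one attempt and no reset: what is moved stays moved. The work goes in short steps, Python scripts to look and compute and a tool call to move; the robot and the scene stay as the last step left them, time stands still between calls to the robot, and variables do not carry over. Pictures are saved under pics/ and viewed, at most 12 in all, crops included, and the job is handed in when it is done.

Besides the shell and the picture viewer there is one more tool, called after "Request:" in YAML: its name, and indented under it one key for each argument. move_arm: Moves the arm, as the interface text tells. Its arguments: {"type":"object","properties":{"targets":{"type":"array"},"jaw":{"type":"number"},"grip_force":{"type":"number"}},"required":["targets"]}

```bash
mkdir -p pics; cat > h.py <<'E'
import numpy as np, cv2
from plant import manip
def cal(c):
    k=manip.get_calibration(c); K=np.array([[k['fx'],0,k['cx']],[0,k['fy'],k['cy']],[0,0,1]],float)
    R=cv2.Rodrigues(np.array(k['rvec'],float))[0]; return K,R,np.array(k['tvec'],float).ravel()
def ray(c,px,C=None):
    K,R,t=C or cal(c); d=R.T@np.linalg.inv(K)@np.array([px[0],px[1],1.]); return -R.T@t,d
def atz(c,px,z,C=None):
    o,d=ray(c,px,C); return o+d*(z-o[2])/d[2]
def cloud(D,C):
    K,R,t=C; v,u=np.mgrid[:D.shape[0],:D.shape[1]]
    p=np.stack([(u-K[0,2])/K[0,0]*D,(v-K[1,2])/K[1,1]*D,D],-1); w=(p-t)@R; w[D<=0]=np.nan; return w
def proj(P,C):
    K,R,t=C; q=K@(R@np.asarray(P,float)+t); return q[:2]/q[2]
def st():
    s=manip.read_state(); print({k:np.round(s[k],3).tolist() for k in s if k not in('qd','joint_efforts')}); return s
E
python3 - <<'E'
from h import *
st()
ims=[]
for c in('top','side'):
    im,D=manip.read_camera(c); C=cal(c); np.savez('pics/%s0.npz'%c,im=im,D=D,K=C[0],R=C[1],t=C[2]); W=cloud(D,C)
    for q in('lantern','bail','pack','hanger','seat','landing','tips','hinge','brush','pot','coaster_a'):
        r=manip.landmark_of(c,q) 
        for x in r[:4]:
            u,v=np.clip(np.round(x['pixel']).astype(int),0,[559,419]); print(c,q,round(x['p'],2),np.round(x['pixel']),np.round(W[v,u]))
    cv2.imwrite('pics/%s0.png'%c,im[...,::-1])
E
```

```text
{'clock': 0.0, 'joint_positions': [91.42, 14.654, 6.131, -0.027, -81.583, -16.308], 'eef_pos': [141.11, 531.08, 230.395], 'ee_rot': [[0.966, -0.257, -0.0], [-0.257, -0.966, -0.002], [0.0, 0.002, -1.0]], 'contact_force': [-0.857, 0.805, -0.158], 'ft_torque': [0.028, -0.034, 0.023], 'finger_force': 0.0, 'finger_gap': 85.195}
top lantern 0.86 [167. 273.] [423. 317.  93.]
top lantern 0.71 [221. 226.] [556. 162. 166.]
top lantern 0.59 [260. 183.] [691.  64.  69.]
top lantern 0.58 [186. 177.] [702. 280.  74.]
top bail 0.75 [161. 273.] [426. 317. 166.]
top bail 0.67 [255. 178.] [698.  77. 118.]
top bail 0.64 [177. 174.] [702. 297. 121.]
top bail 0.63 [213. 222.] [566. 184. 171.]
top pack 0.79 [257. 173.] [722.  74.  62.]
top pack 0.69 [163. 253.] [479. 336.  72.]
top pack 0.62 [229. 210.] [608. 150.  81.]
top pack 0.62 [193. 172.] [720. 263.  58.]
top hanger 0.71 [353. 226.] [ 562. -185.  237.]
top seat 0.7 [368. 225.] [ 582. -267.    6.]
top landing 0.57 [359. 238.] [ 541. -240.    7.]
top tips 0.86 [359. 262.] [ 469. -242.    2.]
top hinge 0.79 [379. 178.] [ 690. -252.  232.]
top hinge 0.
[... 481 characters left out ...]
 177. 164.]
side bail 0.69 [306. 209.] [701.  56. 111.]
side bail 0.66 [221. 155.] [433. 628.  -7.]
side pack 0.83 [313. 223.] [721.  36.  69.]
side pack 0.75 [306. 193.] [729. 240.  42.]
side pack 0.75 [237. 182.] [492. 301.  69.]
side pack 0.67 [276. 210.] [612. 119.  69.]
side hanger 0.95 [274. 303.] [ 571. -224.    2.]
side landing 0.6 [255. 237.] [537.  74.  -0.]
side tips 0.76 [233. 230.] [467. 120.  -1.]
side hinge 0.98 [321. 247.] [ 690. -264.  230.]
side brush 0.63 [239. 177.] [500. 318.  79.]
side pot 0.88 [266. 367.] [ 531. -461.   41.]
side coaster_a 0.67 [224. 259.] [435. -27.   6.]
side coaster_a 0.61 [262. 257.] [552. -33.   6.]
side coaster_a 0.39 [261. 177.] [571. 176. 163.]
```

```bash
python3 - <<'E'
import cv2
a=cv2.imread('pics/top0.png');b=cv2.imread('pics/side0.png')
cv2.imwrite('pics/a.png',cv2.resize(a[130:340,80:460],(798,441),interpolation=cv2.INTER_CUBIC))
cv2.imwrite('pics/b.png',cv2.resize(b[130:400,150:400],(555,600),interpolation=cv2.INTER_CUBIC))
E
```

```text
(no output)
```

View pics/a.png

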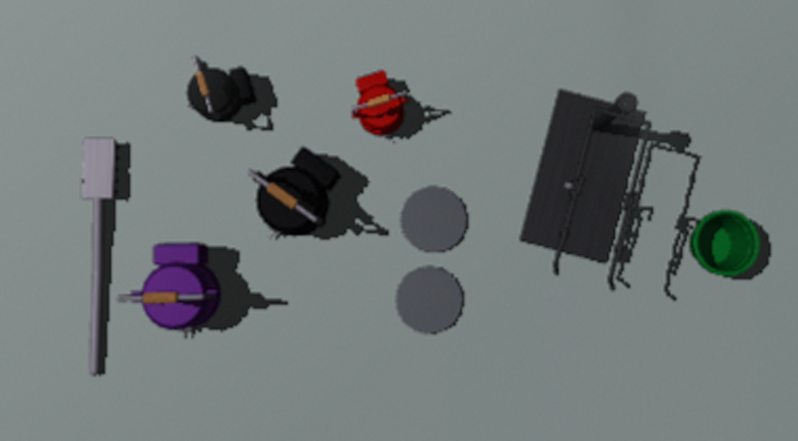

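View pics/b.png

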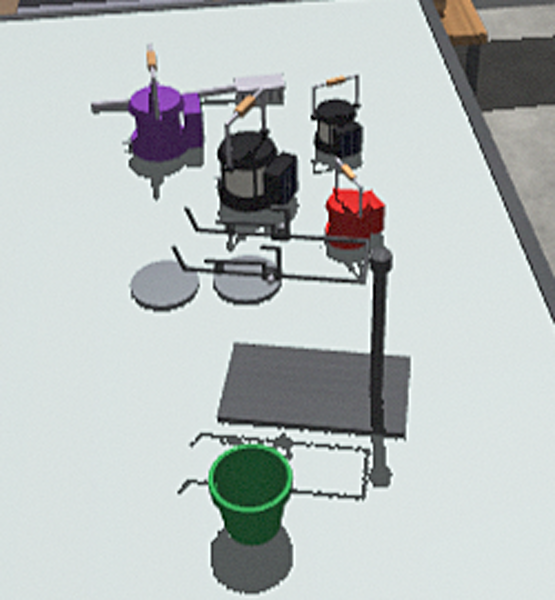

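Candidates in the top image: purple lantern (165,272), larger black lantern (219,225), small black lantern (180,173) and red lantern (260,180). Purple and red are excluded, so the target is the larger black one at (219,225). The fork is at about (345–395, 185–270), with the pot close beside it.

```bash
python3 - <<'E'
from h import *
im=cv2.imread('pics/top0.png'); cv2.imwrite('pics/c.png',np.hstack([cv2.resize(im[190:250,190:260],(420,360),interpolation=cv2.INTER_CUBIC),cv2.resize(im[165:275,330:420],(295,360),interpolation=cv2.INTER_CUBIC)]))
for c in('top','side'):
    z=np.load('pics/%s0.npz'%c); C=(z['K'],z['R'],z['t']); W=cloud(z['D'],C)
    print(c,'cam at',np.round(-C[1].T@C[2]),'f',C[0][0,0])
    P=W.reshape(-1,3); P=P[~np.isnan(P[:,0])]
    L=P[(np.hypot(P[:,0]-560,P[:,1]-165)<85)]
    r=L[(L[:,2]>145)&(L[:,2]<180)]; 
    if len(r)>3:
        m=r.mean(0); w,V=np.linalg.eigh(np.cov(r.T)); print('rod n',len(r),m.round(1),V[:,2].round(3),'len',np.ptp((r-m)@V[:,2]))
    cap=L[(L[:,2]>86)&(L[:,2]<98)]; print('cap',len(cap),cap.mean(0).round(1) if len(cap) else '', (cap.min(0)+cap.max(0))/2 if len(cap) else '')
    H=P[(P[:,0]>430)&(P[:,0]<730)&(P[:,1]<-100)&(P[:,1]>-360)&(P[:,2]>120)]
    print('hanger',len(H)); print(H[np.argsort(H[:,0])][::max(1,len(H)//45)].round(0).tolist())
    B=P[(P[:,0]>430)&(P[:,0]<760)&(P[:,1]<-80)&(P[:,1]>-360)&(P[:,2]>4.5)&(P[:,2]<13)]
    print('base',len(B),cv2.minAreaRect(B[:,:2].astype(np.float32)) if len(B) else '')
    p=P[(P[:,2]>70)&(P[:,2]<90)&(P[:,1]<-250)&(P[:,0]<620)]; print('pot',(p.min(0)+p.max(0))/2 if len(p) else '')
E
```

```text
top cam at [ 481.   16. 1498.] f 491.69574491780185
rod n 144 [565.1 181.4 164.3] [-0.558 -0.829 -0.012] len 108.61843091077989
cap 579 [564.5 181.2  91.2] [563.41792551 180.65398218  91.97314579]
hanger 682
[[459.0, -230.0, 251.0], [474.0, -231.0, 218.0], [482.0, -236.0, 219.0], [487.0, -168.0, 221.0], [495.0, -165.0, 220.0], [502.0, -243.0, 234.0], [508.0, -171.0, 233.0], [513.0, -245.0, 233.0], [518.0, -173.0, 236.0], [523.0, -175.0, 236.0], [528.0, -172.0, 239.0], [534.0, -244.0, 225.0], [539.0, -175.0, 233.0], [544.0, -248.0, 217.0], [550.0, -177.0, 219.0], [555.0, -255.0, 258.0], [559.0, -248.0, 229.0], [562.0, -251.0, 226.0], [566.0, -268.0, 222.0], [570.0, -256.0, 228.0], [573.0, -259.0, 263.0], [576.0, -253.0, 220.0], [581.0, -259.0, 226.0], [584.0, -188.0, 262.0], [587.0, -258.0, 217.0], [592.0, -191.0, 259.0], [600.0, -192.0, 223.0], [608.0, -194.0, 223.0], [616.0, -197.0, 220.0], [626.0, -268.0, 221.0], [634.0, -273.0, 220.0], [643.0, -203.0, 215.0], [653.0, -278.0, 223.0], [661.0, -278.0, 221.0], [668.0, -257.0, 222.0], [671.0, -259.0, 221.0], [674.0, -258.0, 217.0], [67
[... 1142 characters left out ...]
88.0, -264.0, 218.0], [591.0, -191.0, 259.0], [595.0, -197.0, 230.0], [603.0, -265.0, 218.0], [615.0, -270.0, 214.0], [626.0, -197.0, 210.0], [638.0, -279.0, 220.0], [651.0, -280.0, 219.0], [662.0, -284.0, 218.0], [671.0, -273.0, 220.0], [678.0, -232.0, 214.0], [682.0, -254.0, 226.0], [685.0, -219.0, 219.0], [686.0, -257.0, 139.0], [688.0, -259.0, 165.0], [690.0, -256.0, 123.0], [691.0, -259.0, 158.0], [692.0, -259.0, 195.0], [694.0, -261.0, 214.0], [696.0, -257.0, 179.0], [698.0, -261.0, 176.0], [700.0, -259.0, 128.0], [705.0, -255.0, 211.0]]
base 2001 ((632.337890625, -202.646484375), (206.99432373046875, 237.4781036376953), 76.9032211303711)
pot [ 526.68439206 -424.13862525   76.27790129]
```

View pics/c.png

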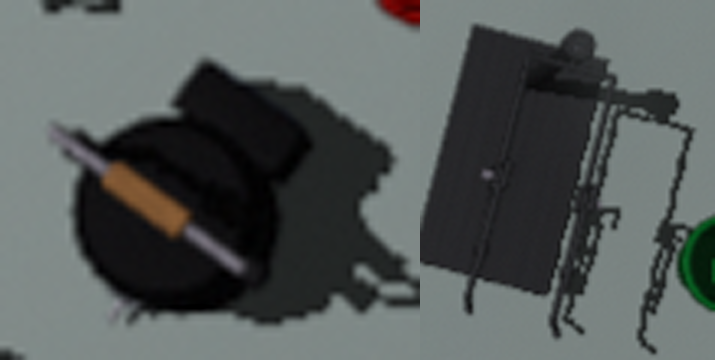

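The crop confirms the choice: black cap, wooden grip, pack toward the upper right. Now I'll move over it and look with the wrist camera.

Request:
move_arm:
  targets:
    - [[0,0,-0.04],0.1]
    - [[0.02,0.01,-0.07],0.2]
    - [[0.5,0.233,-0.07],1.9]
    - [[0.5,0.233,-0.07],1.9]
    - [[0.5,0.233,-0.07],1.9]
    - [[0.5,0.233,-0.07],1.9]
    - [[0.5,0.233,-0.07],1.9]
    - [[0.5,0.233,-0.07],1.9]
    - [[0.5,0.233,-0.07],1.9]
    - [[0.5,0.233,-0.07],1.9]
    - [[0.5,0.233,-0.07],1.9]
    - [[0.5,0.233,-0.07],1.9]
    - [[0.5,0.233,-0.07],1.9]
    - [[0.5,0.233,-0.07],1.9]
    - [[0.5,0.233,-0.07],1.9]
    - [[0.5,0.233,-0.07],1.9]
    - [[0.5,0.233,-0.07],1.9]
    - [[0.5,0.233,-0.07],1.9]
    - [[0.5,0.233,-0.07],1.9]
    - [[0.5,0.233,-0.07],1.9]

```text
clock: 2.87
eef_pos: [564.1, 178.7, 301.7]
ee_rot: [[-0.553, -0.833, 0.001], [-0.833, 0.553, 0.0], [-0.001, -0.0, -1.0]]
contact_force: [-0.6, -0.3, -0.1]
finger_gap: 85.4
finger_force: 0.0
```

```bash
python3 - <<'E'
from h import *
st()
C=cal('wrist'); im,D=manip.read_camera('wrist'); np.savez('pics/w1.npz',im=im,D=D,K=C[0],R=C[1],t=C[2]); cv2.imwrite('pics/w1.png',im[...,::-1])
print('cam',(-C[1].T@C[2]).round(1),C[1].round(2).tolist(),C[0].round(0).tolist())
for q in('bail','lantern','pack'):
    for x in manip.landmark_of('wrist',q)[:2]:
        z={'bail':160,'lantern':0,'pack':42}[q]; print(q,round(x['p'],2),np.round(x['pixel']),atz('wrist',x['pixel'],z,C).round(1))
W=cloud(D,C); P=W.reshape(-1,3); P=P[~np.isnan(P[:,0])]
hsv=cv2.cvtColor(im,cv2.COLOR_RGB2HSV); m=(hsv[...,1]>100)&(hsv[...,0]<25)&(hsv[...,0]>6)
g=W[m]; g=g[~np.isnan(g[:,0])]; print('grip',len(g),np.nanmedian(g,0).round(1),g.min(0),g.max(0))
L=P[np.hypot(P[:,0]-565,P[:,1]-177)<85]
r=L[(L[:,2]>150)&(L[:,2]<175)];mm=r.mean(0);V=np.linalg.eigh(np.cov(r[:,:2].T))[1][:,1];s=(r[:,:2]-mm[:2])@V
print('rod',len(r),mm.round(1),V.round(3),'ends',(mm[:2]+V*s.min()).round(1),(mm[:2]+V*s.max()).round(1))
c=L[(L[:,2]>84)&(L[:,2]<98)]; print('cap',len(c),((c.min(0)+c.max(0))/2).round(1),np.ptp(c,axis=0))
E
```

```text
{'clock': 2.867, 'joint_positions': [32.704, 19.154, 22.553, -0.002, -93.36, -66.271], 'eef_pos': [564.055, 178.701, 301.733], 'ee_rot': [[-0.553, -0.833, 0.001], [-0.833, 0.553, 0.0], [-0.001, -0.0, -1.0]], 'contact_force': [-0.61, -0.292, -0.085], 'ft_torque': [0.01, -0.011, -0.007], 'finger_force': 0.0, 'finger_gap': 85.401}
cam [527.1 124.5 445.6] [[-0.83, 0.55, 0.0], [0.53, 0.8, 0.26], [0.15, 0.22, -0.96]] [[347.0, 0.0, 278.0], [0.0, 347.0, 201.0], [0.0, 0.0, 1.0]]
bail 0.7 [498. 247.] [431.6 332.3 160. ]
bail 0.69 [224. 343.] [691.6 278.2 160. ]
lantern 0.89 [425. 200.] [431.8 333.3   0. ]
lantern 0.74 [279. 165.] [567.6 186.2   0. ]
pack 0.92 [208. 284.] [724.9 258.4  42. ]
pack 0.91 [401. 236.] [485.9 337.6  42. ]
grip 2087 [564.1 192.3 167.7] [ 425.5508823    48.99441798 -401.14806177] [1385.76025414  353.16355096  376.35231088]
rod 1476 [565.4 180.3 166.2] [0.562 0.827] ends [535.7 136.6] [597.4 227.4]
cap 4447 [566.6 182.1  89.9] [ 88.11888253 101.19655771  11.781104  ]
```

View pics/w1.png

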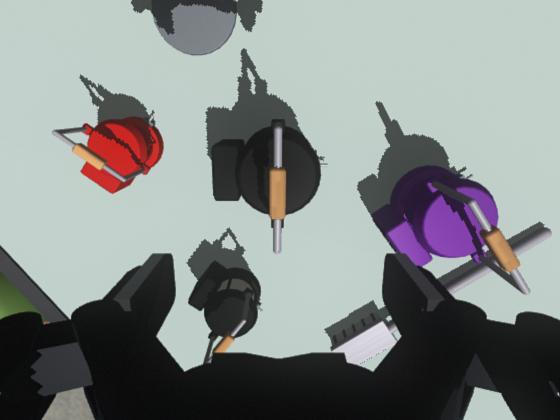

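```bash
python3 - <<'E'
from h import *
z=np.load('pics/w1.npz'); C=(z['K'],z['R'],z['t']); im=z['im']
hsv=cv2.cvtColor(im,cv2.COLOR_RGB2HSV); m=(hsv[...,1]>80)&(hsv[...,0]<25)&(hsv[...,0]>6); m[:,:255]=0;m[:,300:]=0;m[:150]=0;m[240:]=0
v,u=np.nonzero(m); print(u.min(),u.max(),v.min(),v.max())
W=cloud(z['D'],C)[m]; print(np.nanmedian(W,0))
for zz in(167,):
    a,b=atz('',(u.mean(),v.min()),zz,C),atz('',(u.mean(),v.max()+1),zz,C); print(a,b,(a+b)/2,np.linalg.norm(a-b))
    d=b-a; print('yaw',np.degrees(np.arctan2(d[1],d[0])))
E
```

```text
269 285 167 219
[566.25113471 181.33263044 168.00817273]
[554.33813964 163.642574   167.        ] [579.3638111  201.23308664 167.        ] [566.85097537 182.43783032 167.        ] 45.15895118809357
yaw 56.34653289108743
```

Request:
move_arm:
  targets:
    - [[0.318,-0.206,-0.03],-0.34]
    - [[0.318,-0.206,-0.03],-0.34]
    - [[0.318,-0.206,-0.03],-0.34]
    - [[0.318,-0.206,-0.03],-0.34]
    - [[0.318,-0.206,-0.03],-0.34]
    - [[0.318,-0.206,-0.03],-0.34]
    - [[0.318,-0.206,-0.03],-0.34]
    - [[0.318,-0.206,-0.03],-0.34]
    - [[0.318,-0.206,-0.03],-0.34]
    - [[0.318,-0.206,-0.03],-0.34]
    - [[0.318,-0.206,-0.03],-0.34]
    - [[0.318,-0.206,-0.03],-0.34]
    - [[0.318,-0.206,-0.03],-0.34]
    - [[0.318,-0.206,-0.03],-0.34]

```text
clock: 4.23
eef_pos: [559.5, -199.6, 331.4]
ee_rot: [[-0.245, -0.97, 0.0], [-0.97, 0.245, 0.0], [-0.0, -0.0, -1.0]]
contact_force: [0.7, 0.3, 0.1]
finger_gap: 85.4
finger_force: 0.0
```

```bash
python3 - <<'E'
from h import *
st()
C=cal('wrist'); im,D=manip.read_camera('wrist'); np.savez('pics/w2.npz',im=im,D=D,K=C[0],R=C[1],t=C[2]); cv2.imwrite('pics/w2.png',im[...,::-1])
print('cam',(-C[1].T@C[2]).round(1))
for q,z in(('seat',235),('landing',241),('tips',248),('hinge',220),('wire',232)):
    for x in manip.landmark_of('wrist',q)[:2]: print(q,round(x['p'],2),np.round(x['pixel']),atz('wrist',x['pixel'],z,C).round(1))
E
```

```text
{'clock': 4.233, 'joint_positions': [-4.574, 19.82, 27.781, -0.012, -97.946, -9.58], 'eef_pos': [559.454, -199.581, 331.435], 'ee_rot': [[-0.245, -0.97, 0.0], [-0.97, 0.245, 0.0], [-0.0, -0.0, -1.0]], 'contact_force': [0.696, 0.308, 0.092], 'ft_torque': [-0.05, -0.031, 0.013], 'finger_force': 0.0, 'finger_gap': 85.352}
cam [ 542.9 -262.7  475.3]
hinge 0.39 [267. 146.] [ 557.7 -237.6  220. ]
```

View pics/w2.png

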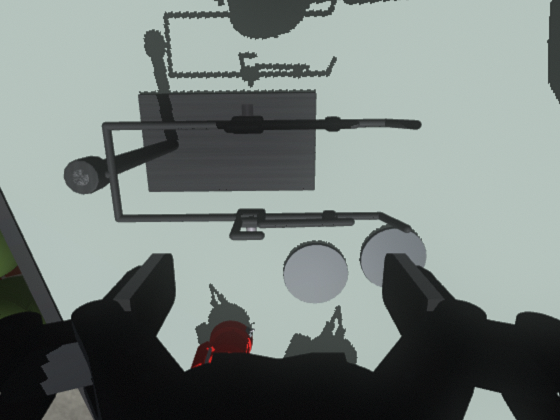

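The fork shows clearly. Post top is at (84,176), rails lie along rows 125 and 217, tips are at (420,125) and (405,228), and the lower saddle's keeper spans about (233–264, 237).

```bash
python3 - <<'E'
from h import *
z=np.load('pics/w2.npz'); C=(z['K'],z['R'],z['t']); W=cloud(z['D'],C); g=z['im'].max(2)
# depth-based hanger points above z 205, excluding gripper rows
v,u=np.nonzero((W[...,2]>205)&(W[...,2]<285)); k=v<255; v,u=v[k],u[k]; P=W[v,u]
def a(px,zz): return atz('',px,zz,C)
# rails from depth: rows near 125 and 217
for n,(r0,r1) in {'up':(118,132),'lo':(210,224)}.items():
    s=(v>=r0)&(v<=r1)&(P[:,2]>212)&(P[:,2]<226)&(((u>130)&(u<210)))|((v>=r0)&(v<=r1)&(u>358)&(u<375))
    q=P[s]; l=cv2.fitLine(q[:,:2].astype(np.float32),cv2.DIST_HUBER,0,.01,.01).ravel(); print(n,s.sum(),l.round(3),'z',np.median(q[:,2]),'yaw',np.degrees(np.arctan2(l[1],l[0])))
post=a((84,176),231); print('post',post)
yaw=np.radians(-14.3); X=np.array([np.cos(yaw),np.sin(yaw)]);Y=np.array([-X[1],X[0]])
def hf(p): d=p[:2]-post[:2]; return (d@X+125).round(1),(d@Y).round(1)
print('keeper lo',hf(a((233,237),258)),hf(a((264,237),258)))
print('tips',hf(a((420,125),251)),hf(a((406,228),251)))
print('rail rows',[hf(a(p,221)) for p in((160,126),(310,125),(160,217),(310,216))])
print('crossbar',hf(a((108,150),221)),hf(a((116,200),221)))
print('base corners',[hf(a(p,8)) for p in((138,93),(315,92),(315,190),(149,191))])
S=P[(P[:,2]>250)]; hs=np.array([hf(p) for p in S]); print('z>250 pts'); 
for lo in(-60,0): 
    q=hs[(hs[:,1]>lo)&(hs[:,1]<lo+60)&(hs[:,0]>-60)&(hs[:,0]<60)]; print(lo,len(q),np.percentile(q,[0,3,50,97,100],axis=0).round(1).tolist() if len(q) else '')
b=cv2.cvtColor(z['im'],cv2.COLOR_RGB2BGR)
cv2.imwrite('pics/d.png',np.vstack([cv2.resize(b[105:145,210:350],(700,200),interpolation=cv2.INTER_CUBIC),cv2.resize(b[200:250,210:350],(700,250),interpolation=cv2.INTER_CUBIC)]))
E
```

```text
up 803 [ 9.73000e-01 -2.32000e-01  5.99611e+02 -2.64164e+02] z 221.72199642650094 yaw -13.433843
lo 743 [ 9.72000e-01 -2.36000e-01  6.19625e+02 -1.97611e+02] z 221.67402511322442 yaw -13.659963
post [ 689.39755343 -250.04274671  231.        ]
keeper lo (np.float64(16.2), np.float64(35.8)) (np.float64(-4.4), np.float64(35.8))
tips (np.float64(-103.3), np.float64(-37.2)) (np.float64(-101.2), np.float64(31.7))
rail rows [(np.float64(71.0), np.float64(-34.6)), (np.float64(-36.5), np.float64(-35.5)), (np.float64(76.9), np.float64(33.9)), (np.float64(-38.3), np.float64(32.8))]
crossbar (np.float64(110.4), np.float64(-17.3)) (np.float64(109.1), np.float64(20.4))
base corners [(np.float64(166.6), np.float64(-64.4)), (np.float64(-60.8), np.float64(-66.1)), (np.float64(-64.7), np.float64(63.3)), (np.float64(164.9), np.float64(65.2))]
z>250 pts
-60 367 [[-3.4, -39.2], [-2.7, -38.7], [7.6, -36.3], [18.2, -33.2], [19.1, -33.2]]
0 336 [[-4.6, 30.4], [-3.3, 30.9], [7.9, 32.8], [17.7, 35.8], [18.6, 36.2]]
```

View pics/d.png

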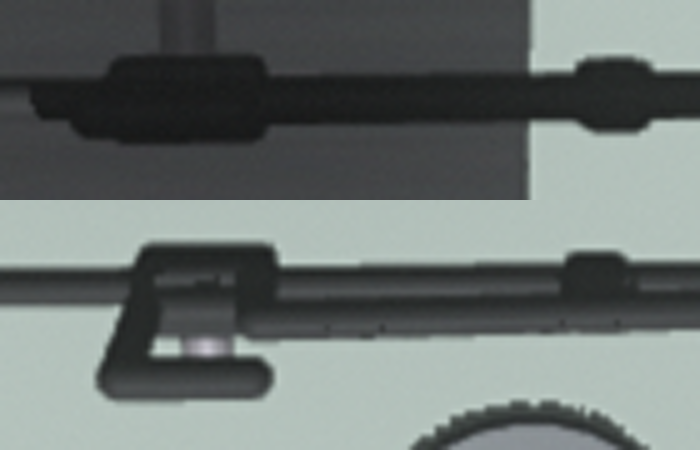

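Request:
move_arm:
  targets:
    - [[-0.3716,0.0867,0.0],0.34]
    - [[-0.3716,0.0867,0.0],0.34]
    - [[-0.3716,0.0867,0.0],0.34]
    - [[-0.3716,0.0867,0.0],0.34]
    - [[-0.3716,0.0867,0.0],0.34]
    - [[-0.3716,0.0867,0.0],0.34]
    - [[-0.3716,0.0867,0.0],0.34]
    - [[-0.3716,0.0867,0.04],0.34]
    - [[-0.3716,0.0867,0.08],0.34]
    - [[-0.3716,0.0867,0.12],0.34]
    - [[-0.3716,0.0867,0.13],0.34]
    - [[-0.3716,0.0867,0.13],0.34]
    - [[-0.3716,0.0867,0.13],0.34]
    - [[-0.3716,0.0867,0.13],0.34]
    - [[-0.3716,0.0867,0.13],0.34]
  jaw: 0.06

```text
clock: 5.78
eef_pos: [568.5, 180.3, 204.6]
ee_rot: [[-0.556, -0.831, 0.005], [-0.831, 0.556, 0.002], [-0.004, -0.003, -1.0]]
contact_force: [0.2, 0.8, 0.9]
finger_gap: 59.9
finger_force: 0.0
```

```bash
python3 - <<'E'
from h import *
s=st(); C=cal('wrist'); im,D=manip.read_camera('wrist')
hsv=cv2.cvtColor(im,cv2.COLOR_RGB2HSV); m=((hsv[...,1]>80)&(hsv[...,0]<25)&(hsv[...,0]>6)).astype(np.uint8)
n,l,stt,c=cv2.connectedComponentsWithStats(m)
for i in range(1,n):
    if stt[i,4]>300:
        x,y,w,h,_=stt[i]; a,b=atz('',(c[i][0],y),167,C),atz('',(c[i][0],y+h),167,C); print(stt[i],((a+b)/2).round(1),np.linalg.norm(a-b),np.degrees(np.arctan2(*(b-a)[1::-1])))
E
```

```text
{'clock': 5.783, 'joint_positions': [32.65, 20.156, 10.023, 0.083, -79.563, -66.443], 'eef_pos': [568.501, 180.28, 204.619], 'ee_rot': [[-0.556, -0.831, 0.005], [-0.831, 0.556, 0.002], [-0.004, -0.003, -1.0]], 'contact_force': [0.223, 0.795, 0.88], 'ft_torque': [-0.108, -0.019, -0.03], 'finger_force': 0.0, 'finger_gap': 59.947}
[  0 153  45  37 802] [664.  78. 167.] 20.282770568365017 44.9645262838645
[ 269  188   26   78 1836] [566.2 181.6 167. ] 45.731249489410445 56.34244572983219
```

Request:
move_arm:
  targets:
    - [[0.0,0.002,0.02],0]
    - [[0.0,0.002,0.04],0]
    - [[0.0,0.002,0.055],0]
    - [[0.0,0.002,0.0635],0]
    - [[0.0,0.002,0.0635],0]
    - [[0.0,0.002,0.0635],0]
    - [[0.0,0.002,0.0635],0]

```text
clock: 6.42
eef_pos: [566.3, 181.9, 139.7]
ee_rot: [[-0.556, -0.831, 0.003], [-0.831, 0.556, 0.001], [-0.003, -0.002, -1.0]]
contact_force: [0.3, -1.0, 0.2]
finger_gap: 59.8
finger_force: 0.0
```

Request:
move_arm:
  targets:
    - [[0,0,0],0]
    - [[0,0,0],0]
    - [[0,0,0],0]
    - [[0,0,0],0]
    - [[0,0,0],0]
    - [[0,0,0],0]
    - [[0,0,0],0]
    - [[0,0,0],0]
    - [[0,0,0],0]
    - [[0,0,0],0]
  jaw: 0.008
  grip_force: 50

```text
clock: 7.25
eef_pos: [565.4, 181.8, 138.1]
ee_rot: [[-0.555, -0.832, 0.001], [-0.832, 0.555, 0.0], [-0.001, -0.0, -1.0]]
contact_force: [1.4, 0.0, 2.0]
finger_gap: 13.6
finger_force: 50.1
```

Request:
move_arm:
  targets:
    - [[0,0,-0.01],0]
    - [[0,0,-0.03],0]
    - [[0,0,-0.05],0]
    - [[0,0,-0.07],0]
    - [[0,0,-0.09],0]
    - [[0,0,-0.11],0]
    - [[0,0,-0.12],0]
    - [[0,0,-0.12],0]
    - [[0,0,-0.12],0]
    - [[0,0,-0.12],0]
    - [[0,0,-0.12],0]

```text
clock: 8.17
eef_pos: [564.3, 181.4, 255.8]
ee_rot: [[-0.556, -0.831, -0.004], [-0.831, 0.556, -0.001], [0.003, 0.002, -1.0]]
contact_force: [-0.2, -0.0, -3.7]
finger_gap: 13.0
finger_force: 49.3
```

```bash
python3 - <<'E'
from h import *
s=st(); C=cal('wrist'); im,D=manip.read_camera('wrist'); W=cloud(D,C); e=np.array(s['eef_pos'])
P=W[100:270].reshape(-1,3); P=P[~np.isnan(P[:,0])]; T=(P-e)@np.array(s['ee_rot'])
# cap top plane in tool frame
k=(T[:,2]>35)&(T[:,2]<65)&(np.hypot(T[:,0],T[:,1])<55); q=T[k]; A=np.c_[q[:,:2],np.ones(len(q))]
c=np.linalg.lstsq(A,q[:,2],rcond=None)[0]
r=np.abs(A@c-q[:,2])<4; c=np.linalg.lstsq(A[r],q[r,2],rcond=None)[0]; print('cap plane',r.sum(),c.round(3),'expected z',22+92-22-22-22)
k=(np.abs(T[:,0])>26)&(np.abs(T[:,0])<60)&(np.abs(T[:,2]+22)<12)&(np.abs(T[:,1])<15);print('rod',k.sum(),np.median(T[k],0).round(1),cv2.fitLine(T[k].astype(np.float32),cv2.DIST_HUBER,0,.01,.01).ravel().round(3))
E
```

```text
{'clock': 8.167, 'joint_positions': [32.896, 19.461, 16.438, -0.043, -87.19, -66.643], 'eef_pos': [564.301, 181.447, 255.8], 'ee_rot': [[-0.556, -0.831, -0.004], [-0.831, 0.556, -0.001], [0.003, 0.002, -1.0]], 'contact_force': [-0.204, -0.017, -3.745], 'ft_torque': [0.078, 0.091, -0.025], 'finger_force': 49.328, 'finger_gap': 12.971}
cap plane 7328 [ 3.6000e-02 -4.2000e-02  4.5652e+01] expected z 48
rod 1597 [ 40.9   1.1 -26. ] [ 9.9900e-01 -7.0000e-03  3.1000e-02  4.0396e+01  9.8000e-01 -2.6076e+01]
```

Request:
move_arm:
  targets:
    - [[0.012,-0.002,0],-0.02]
    - [[0.037,-0.006,0.002],-0.04]
    - [[0.067,-0.011,0.004],-0.06]
    - [[0.097,-0.016,0.006],-0.09]
    - [[0.127,-0.022,0.008],-0.12]
    - [[0.157,-0.027,0.01],-0.15]
    - [[0.187,-0.032,0.012],-0.18]
    - [[0.217,-0.037,0.012],-0.21]
    - [[0.247,-0.042,0.012],-0.24]
    - [[0.277,-0.047,0.012],-0.27]
    - [[0.307,-0.052,0.012],-0.3]
    - [[0.337,-0.058,0.012],-0.32]
    - [[0.362,-0.062,0.012],-0.34]
    - [[0.38,-0.065,0.012],-0.35]
    - [[0.391,-0.067,0.012],-0.35]
    - [[0.391,-0.067,0.012],-0.35]
    - [[0.391,-0.067,0.012],-0.35]
    - [[0.391,-0.067,0.012],-0.35]

```text
clock: 9.72
eef_pos: [403.6, -180.3, 245.4]
ee_rot: [[-0.237, -0.972, -0.001], [-0.972, 0.237, 0.0], [-0.0, 0.001, -1.0]]
contact_force: [0.2, 0.5, -4.0]
finger_gap: 13.4
finger_force: 49.3
```

```bash
cat >> h.py <<'E'
S0=np.array([567.7,-220.8]); yw=np.radians(-13.7); HX=np.array([np.cos(yw),np.sin(yw)]); HY=np.array([-HX[1],HX[0]])
def rep(s):
    R=np.array(s['ee_rot']); e=np.array(s['eef_pos']); d=e[:2]-S0; f=np.array(s['contact_force'])
    print('t',round(s['clock'],2),'hx %.1f hy %.1f rodz %.1f'%(d@HX,d@HY,e[2]+22),'toolx ang',np.degrees(np.arctan2(R[1,0],R[0,0])).round(2),'want',round(np.degrees(yw)-90,2),'F hx,hy,z',round(f[:2]@HX,2),round(f[:2]@HY,2),f[2].round(2),'gap',s['finger_gap'],s['finger_force'])
E
python3 - <<'E'
from h import *
rep(manip.read_state())
C=cal('wrist'); im,D=manip.read_camera('wrist'); np.savez('pics/w3.npz',im=im,D=D,K=C[0],R=C[1],t=C[2]); cv2.imwrite('pics/w3.png',im[...,::-1])
E
```

```text
t 9.72 hx -169.1 hy 0.5 rodz 267.4 toolx ang -103.7 want -103.7 F hx,hy,z 0.13 0.5 -3.97 gap 13.392653656813811 49.32567358016968
```

View pics/w3.png

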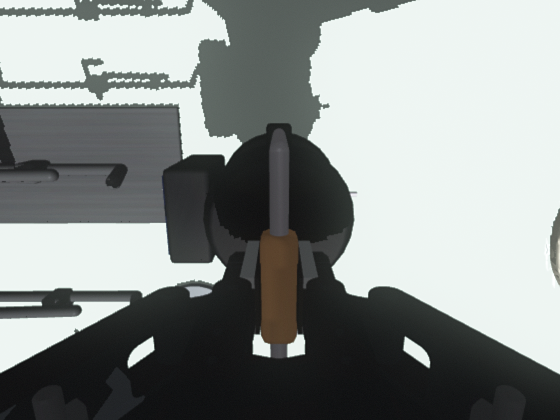

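The lantern hangs square in front of the fork, with the near tip at (118,175) and the upright at (279,128), outside the rail. I'll advance over the tips.

Request:
move_arm:
  targets:
    - [[0,-0.008,0],0]
    - [[0,-0.02,0],0]
    - [[0,-0.035,0],0]
    - [[0,-0.05,0],0]
    - [[0,-0.065,0],0]
    - [[0,-0.08,0],0]
    - [[0,-0.095,0],0]
    - [[0,-0.11,0],0]
    - [[0,-0.12,0],0]
    - [[0,-0.126,0],0]
    - [[0,-0.126,0],0]
    - [[0,-0.126,0],0]
    - [[0,-0.126,0],0]

```text
clock: 10.85
eef_pos: [525.8, -210.2, 245.8]
ee_rot: [[-0.236, -0.972, -0.0], [-0.972, 0.236, 0.0], [0.0, 0.0, -1.0]]
contact_force: [-0.0, -0.9, -4.3]
finger_gap: 13.2
finger_force: 49.4
```

```bash
python3 - <<'E'
from h import *
s=manip.read_state(); rep(s)
C=cal('wrist'); im,D=manip.read_camera('wrist'); np.savez('pics/w4.npz',im=im,D=D,K=C[0],R=C[1],t=C[2]); b=im[...,::-1].copy()
S,_=manip.read_camera('side'); S=S[...,::-1]; cv2.imwrite('pics/w4.png',np.hstack([b[100:400,80:420],cv2.resize(S[190:290,180:340],(480,300),interpolation=cv2.INTER_CUBIC)])[:, :800])
E
```

```text
t 10.85 hx -43.2 hy 0.3 rodz 267.8 toolx ang -103.67 want -103.7 F hx,hy,z 0.2 -0.9 -4.34 gap 13.164212135549413 49.363844990730286
```

View pics/w4.png

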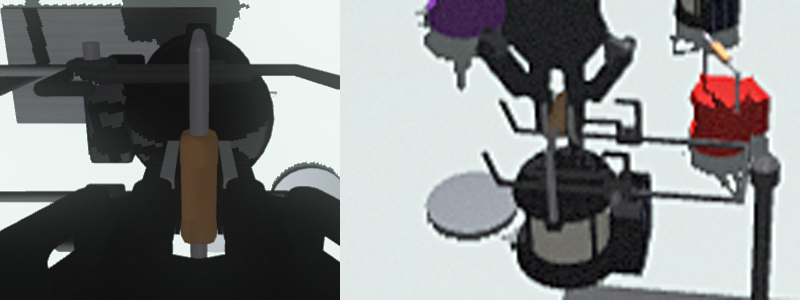

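Bail is over both rails between tips and keepers. Next I'll lower into the gap.

Request:
move_arm:
  targets:
    - [[0,0,0.004],0]
    - [[0,0,0.009],0]
    - [[0,0,0.014],0]
    - [[0,0,0.018],0]
    - [[0,0,0.021],0]
    - [[0,0,0.021],0]
    - [[0,0,0.021],0]
    - [[0,0,0.021],0]
    - [[0,0,0.021],0]

```text
clock: 11.7
eef_pos: [526.2, -210.6, 225.1]
ee_rot: [[-0.237, -0.972, 0.001], [-0.972, 0.237, -0.0], [0.0, -0.001, -1.0]]
contact_force: [0.3, -0.0, -4.4]
finger_gap: 13.2
finger_force: 49.4
```

```bash
python3 - <<'E'
from h import *
rep(manip.read_state())
E
```

```text
t 11.7 hx -42.7 hy 0.1 rodz 247.1 toolx ang -103.69 want -103.7 F hx,hy,z 0.34 0.07 -4.39 gap 13.196851568954775 49.35199320316315
```

Request:
move_arm:
  targets:
    - [[0,-0.005,0],0]
    - [[0,-0.01,0],0]
    - [[0,-0.015,0],0]
    - [[0,-0.02,0],0]
    - [[0,-0.025,0],0]
    - [[0,-0.03,0],0]
    - [[0,-0.035,0],0]
    - [[0,-0.038,0],0]
    - [[0,-0.04,0],0]
    - [[0,-0.04,0],0]
    - [[0,-0.04,0],0]
    - [[0,-0.04,0],0]

```text
clock: 12.7
eef_pos: [564.8, -219.9, 224.9]
ee_rot: [[-0.237, -0.972, -0.0], [-0.972, 0.237, 0.0], [-0.0, 0.0, -1.0]]
contact_force: [0.3, 0.6, -4.2]
finger_gap: 13.3
finger_force: 49.4
```

```bash
python3 - <<'E'
from h import *
rep(manip.read_state())
E
```

```text
t 12.7 hx -3.1 hy 0.2 rodz 246.9 toolx ang -103.69 want -103.7 F hx,hy,z 0.1 0.66 -4.16 gap 13.291746624494689 49.36245918273926
```

Request:
move_arm:
  targets:
    - [[0,-0.002,0],0]
    - [[0,-0.004,0],0]
    - [[0,-0.006,0],0]
    - [[0,-0.008,0],0]
    - [[0,-0.01,0],0]
    - [[0,-0.01,0],0]
    - [[0,-0.01,0],0]

```text
clock: 13.28
eef_pos: [574.7, -222.3, 224.6]
ee_rot: [[-0.237, -0.972, -0.0], [-0.972, 0.237, 0.0], [0.0, 0.0, -1.0]]
contact_force: [0.3, 0.6, -3.9]
finger_gap: 13.0
finger_force: 49.4
```

Request:
move_arm:
  targets:
    - [[0,-0.0007,0],0]
    - [[0,-0.0014,0],0]
    - [[0,-0.002,0],0]
    - [[0,-0.002,0],0]
    - [[0,-0.002,0],0]

```text
clock: 13.7
eef_pos: [576.6, -222.8, 224.8]
ee_rot: [[-0.237, -0.972, -0.0], [-0.972, 0.237, 0.0], [0.0, 0.0, -1.0]]
contact_force: [-0.1, -0.1, -4.1]
finger_gap: 13.0
finger_force: 49.4
```

```bash
python3 - <<'E'
from h import *
rep(manip.read_state())
E
```

```text
t 13.7 hx 9.1 hy 0.2 rodz 246.8 toolx ang -103.69 want -103.7 F hx,hy,z -0.05 -0.1 -4.05 gap 13.048145671634268 49.3644654750824
```

Request:
move_arm:
  targets:
    - [[0,-0.0005,0],0]
    - [[0,-0.001,0],0]
    - [[0,-0.0015,0],0]
    - [[0,-0.0015,0],0]
    - [[0,-0.0015,0],0]

```text
clock: 14.12
eef_pos: [578.0, -223.1, 224.8]
ee_rot: [[-0.237, -0.972, -0.0], [-0.972, 0.237, -0.0], [0.0, 0.0, -1.0]]
contact_force: [-0.5, -0.2, -4.2]
finger_gap: 13.3
finger_force: 49.4
```

Request:
move_arm:
  targets:
    - [[0,-0.0005,0],0]
    - [[0,-0.001,0],0]
    - [[0,-0.0015,0],0]
    - [[0,-0.0015,0],0]
    - [[0,-0.0015,0],0]

```text
clock: 14.53
eef_pos: [578.4, -223.2, 224.5]
ee_rot: [[-0.237, -0.972, -0.003], [-0.972, 0.237, 0.001], [0.0, 0.003, -1.0]]
contact_force: [-5.4, 1.7, -2.9]
finger_gap: 13.1
finger_force: 49.6
```

```bash
python3 - <<'E'
from h import *
rep(manip.read_state())
E
```

```text
t 14.53 hx 11.0 hy 0.2 rodz 246.5 toolx ang -103.69 want -103.7 F hx,hy,z -5.69 0.4 -2.88 gap 13.091823437492799 49.61785018444061
```

The hard stop is felt at hx≈10.8, so the notch centre is about 8.8. I'll back off and lower.

Request:
move_arm:
  targets:
    - [[0,0.0015,0],0]
    - [[0,0.0032,0],0]
    - [[0,0.0032,0],0]
    - [[0,0.0032,0.002],0]
    - [[0,0.0032,0.004],0]
    - [[0,0.0032,0.006],0]
    - [[0,0.0032,0.008],0]
    - [[0,0.0032,0.01],0]
    - [[0,0.0032,0.01],0]
    - [[0,0.0032,0.01],0]

```text
clock: 15.37
eef_pos: [576.3, -222.7, 214.6]
ee_rot: [[-0.237, -0.972, -0.0], [-0.972, 0.237, 0.0], [0.0, 0.0, -1.0]]
contact_force: [-0.4, 0.7, -5.0]
finger_gap: 13.1
finger_force: 49.4
```

```bash
python3 - <<'E'
from h import *
rep(manip.read_state())
E
```

```text
t 15.37 hx 8.8 hy 0.2 rodz 236.6 toolx ang -103.69 want -103.7 F hx,hy,z -0.52 0.6 -5.02 gap 13.092145997496257 49.410350918769836
```

Request:
move_arm:
  targets:
    - [[0,0,0.001],0]
    - [[0,0,0.002],0]
    - [[0,0,0.003],0]
    - [[0,0,0.004],0]
    - [[0,0,0.005],0]
    - [[0,0,0.006],0]
    - [[0,0,0.006],0]
    - [[0,0,0.006],0]

```text
clock: 16.03
eef_pos: [576.3, -222.8, 208.9]
ee_rot: [[-0.237, -0.972, -0.0], [-0.972, 0.237, -0.0], [0.0, 0.0, -1.0]]
contact_force: [-0.6, -0.6, -3.7]
finger_gap: 13.2
finger_force: 49.6
```

```bash
python3 - <<'E'
from h import *
rep(manip.read_state())
E
```

```text
t 16.03 hx 8.8 hy 0.1 rodz 230.9 toolx ang -103.69 want -103.7 F hx,hy,z -0.43 -0.68 -3.7 gap 13.217172388096097 49.55731451511383
```

Request:
move_arm:
  targets:
    - [[0,0,0.001],0]
    - [[0,0,0.002],0]
    - [[0,0,0.003],0]
    - [[0,0,0.004],0]
    - [[0,0,0.005],0]
    - [[0,0,0.006],0]
    - [[0,0,0.006],0]
    - [[0,0,0.006],0]

```text
clock: 16.7
eef_pos: [576.3, -222.8, 202.8]
ee_rot: [[-0.237, -0.972, -0.0], [-0.972, 0.237, -0.0], [0.0, 0.0, -1.0]]
contact_force: [-2.6, -0.7, -2.1]
finger_gap: 13.2
finger_force: 49.8
```

```bash
python3 - <<'E'
from h import *
rep(manip.read_state())
E
```

```text
t 16.7 hx 8.8 hy 0.1 rodz 224.8 toolx ang -103.69 want -103.7 F hx,hy,z -2.35 -1.27 -2.05 gap 13.185102627986605 49.778518080711365
```

Request:
move_arm:
  targets:
    - [[0,0,0.001],0]
    - [[0,0,0.002],0]
    - [[0,0,0.003],0]
    - [[0,0,0.003],0]
    - [[0,0,0.003],0]

```text
clock: 17.12
eef_pos: [576.3, -222.8, 199.8]
ee_rot: [[-0.237, -0.972, -0.0], [-0.972, 0.237, -0.0], [0.0, 0.0, -1.0]]
contact_force: [-2.4, -0.5, -1.1]
finger_gap: 13.2
finger_force: 49.9
```

```bash
python3 - <<'E'
from h import *
import time
s=manip.read_state();rep(s);print(s['ft_torque'])
S,_=manip.read_camera('side'); S=S[...,::-1]; cv2.imwrite('pics/s5.png',cv2.resize(S[190:300,180:340],(800,550),interpolation=cv2.INTER_CUBIC))
E
```

```text
t 17.12 hx 8.9 hy 0.1 rodz 221.8 toolx ang -103.69 want -103.7 F hx,hy,z -2.19 -1.09 -1.13 gap 13.169648013783702 49.88352835178375
[0.17024813 0.97660766 0.04524458]
```

View pics/s5.png

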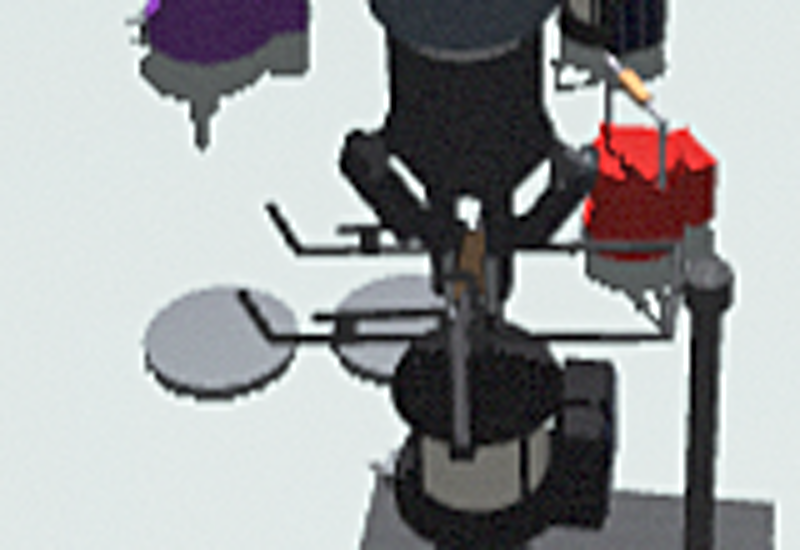

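Request:
move_arm:
  targets:
    - [[0,0.0005,0],0]
    - [[0,0.001,0],0]
    - [[0,0.0012,0.001],0]
    - [[0,0.0012,0.002],0]
    - [[0,0.0012,0.003],0]
    - [[0,0.0012,0.003],0]
    - [[0,0.0012,0.003],0]

```text
clock: 17.75
eef_pos: [575.7, -222.6, 197.0]
ee_rot: [[-0.237, -0.972, 0.001], [-0.972, 0.237, -0.0], [0.0, -0.001, -1.0]]
contact_force: [2.3, -0.0, -0.9]
finger_gap: 13.2
finger_force: 50.0
```

```bash
python3 - <<'E'
from h import *
s=manip.read_state();rep(s);print(s['ft_torque'])
E
```

```text
t 17.75 hx 8.2 hy 0.2 rodz 219.0 toolx ang -103.69 want -103.7 F hx,hy,z 2.22 0.53 -0.89 gap 13.216691216011158 50.00076234340668
[-0.28170869 -0.63559834 -0.02474141]
```

Request:
move_arm:
  targets:
    - [[0,-0.0003,0],0]
    - [[0,-0.0006,0.001],0]
    - [[0,-0.0006,0.002],0]
    - [[0,-0.0006,0.003],0]
    - [[0,-0.0006,0.003],0]
    - [[0,-0.0006,0.003],0]

```text
clock: 18.25
eef_pos: [575.8, -222.6, 193.8]
ee_rot: [[-0.237, -0.972, 0.0], [-0.972, 0.237, -0.0], [0.0, -0.0, -1.0]]
contact_force: [1.1, 0.2, 1.1]
finger_gap: 13.0
finger_force: 50.1
```

```bash
python3 - <<'E'
from h import *
for i in range(4):
    s=manip.read_state();rep(s); manip.read_camera('wrist')
print(s['ft_torque'])
E
```

```text
t 18.25 hx 8.3 hy 0.2 rodz 215.8 toolx ang -103.69 want -103.7 F hx,hy,z 1.0 0.42 1.13 gap 13.038896865946148 50.11669456958771
t 18.3 hx 8.3 hy 0.2 rodz 215.9 toolx ang -103.69 want -103.7 F hx,hy,z 1.87 -0.62 0.73 gap 13.043316689509037 50.1150119304657
t 18.35 hx 8.3 hy 0.1 rodz 215.9 toolx ang -103.69 want -103.7 F hx,hy,z 2.8 -0.21 1.29 gap 13.29572913122016 50.11688768863678
t 18.4 hx 8.3 hy 0.2 rodz 215.8 toolx ang -103.69 want -103.7 F hx,hy,z 0.64 -0.41 0.88 gap 13.083567312928263 50.117531418800354
[-0.01409277 -0.20712645 -0.00314698]
```

Request:
move_arm:
  targets:
    - [[0,0,-0.001],0]
    - [[0,0,-0.002],0]
    - [[0,0,-0.002],0]
    - [[0,0,-0.002],0]
    - [[0,0,-0.002],0]
  grip_force: 20

```text
clock: 18.87
eef_pos: [575.7, -222.6, 195.7]
ee_rot: [[-0.237, -0.972, -0.0], [-0.972, 0.237, 0.0], [-0.0, 0.0, -1.0]]
contact_force: [0.6, 0.1, -0.6]
finger_gap: 13.2
finger_force: 50.1
```

```bash
python3 - <<'E'
from h import *
for i in range(3):
    s=manip.read_state();rep(s); manip.read_camera('wrist')
E
```

```text
t 18.87 hx 8.2 hy 0.2 rodz 217.7 toolx ang -103.69 want -103.7 F hx,hy,z 0.57 0.21 -0.57 gap 13.184200094457607 50.072983503341675
t 18.92 hx 8.2 hy 0.2 rodz 217.7 toolx ang -103.7 want -103.7 F hx,hy,z 0.13 0.12 0.46 gap 13.719920781883575 50.07332682609558
t 18.97 hx 8.2 hy 0.2 rodz 217.7 toolx ang -103.69 want -103.7 F hx,hy,z 1.12 0.16 0.24 gap 13.157813442083464 50.073646903038025
```

Request:
move_arm:
  targets:
    - [[0,0,0],0]
    - [[0,0,0],0]
    - [[0,0,0],0]
    - [[0,0,0],0]
  jaw: 0.013

```text
clock: 19.35
eef_pos: [575.7, -222.6, 195.8]
ee_rot: [[-0.237, -0.972, -0.0], [-0.972, 0.237, 0.0], [-0.0, 0.0, -1.0]]
contact_force: [-0.4, -0.3, 0.3]
finger_gap: 13.1
finger_force: 49.4
```

Request:
move_arm:
  targets:
    - [[0,0,0],0]
    - [[0,0,0],0]
    - [[0,0,0],0]
    - [[0,0,0],0]
  jaw: 0.0134

```text
clock: 19.68
eef_pos: [575.8, -222.6, 195.7]
ee_rot: [[-0.237, -0.972, -0.0], [-0.972, 0.237, 0.0], [-0.0, 0.0, -1.0]]
contact_force: [0.3, -0.5, 0.0]
finger_gap: 13.6
finger_force: 29.7
```

Request:
move_arm:
  targets:
    - [[0,0,0],0]
    - [[0,0,0],0]
    - [[0,0,0],0]
    - [[0,0,0],0]
  jaw: 0.0137

```text
clock: 20.02
eef_pos: [575.8, -222.6, 195.8]
ee_rot: [[-0.237, -0.972, -0.0], [-0.972, 0.237, 0.0], [0.0, 0.0, -1.0]]
contact_force: [0.0, -0.1, 0.0]
finger_gap: 13.9
finger_force: 14.9
```

Request:
move_arm:
  targets:
    - [[0,0,0],0]
    - [[0,0,0],0]
    - [[0,0,0],0]
  jaw: 0.0138

```text
clock: 20.27
eef_pos: [575.7, -222.6, 195.7]
ee_rot: [[-0.237, -0.972, -0.0], [-0.972, 0.237, 0.0], [0.0, 0.0, -1.0]]
contact_force: [0.2, 0.1, 0.3]
finger_gap: 13.8
finger_force: 9.9
```

Request:
move_arm:
  targets:
    - [[0,0,0],0]
    - [[0,0,0],0]
    - [[0,0,0],0]
  jaw: 0.0139

```text
clock: 20.52
eef_pos: [575.8, -222.6, 195.8]
ee_rot: [[-0.237, -0.972, 0.0], [-0.972, 0.237, -0.0], [0.0, -0.0, -1.0]]
contact_force: [0.4, 0.5, 0.4]
finger_gap: 13.7
finger_force: 5.7
```

Request:
move_arm:
  targets:
    - [[0,0,0],0]
    - [[0,0,0],0]
    - [[0,0,0],0]
  jaw: 0.014

```text
clock: 20.77
eef_pos: [575.9, -222.6, 195.8]
ee_rot: [[-0.237, -0.972, 0.0], [-0.972, 0.237, -0.0], [-0.0, -0.0, -1.0]]
contact_force: [-0.7, 0.8, -0.0]
finger_gap: 14.2
finger_force: 5.1
```

Request:
move_arm:
  targets:
    - [[0,0,0],0]
    - [[0,0,0],0]
    - [[0,0,0],0]
  jaw: 0.0141

```text
clock: 21.02
eef_pos: [575.8, -222.6, 195.8]
ee_rot: [[-0.237, -0.972, 0.0], [-0.972, 0.237, -0.0], [0.0, -0.0, -1.0]]
contact_force: [-0.1, -0.6, 0.3]
finger_gap: 14.1
finger_force: 4.0
```

Request:
move_arm:
  targets:
    - [[0,0,0],0]
    - [[0,0,0],0]
    - [[0,0,0],0]
  jaw: 0.0142

```text
clock: 21.27
eef_pos: [575.9, -222.6, 195.8]
ee_rot: [[-0.237, -0.972, 0.0], [-0.972, 0.237, -0.0], [0.0, -0.0, -1.0]]
contact_force: [0.3, 0.4, -0.1]
finger_gap: 14.0
finger_force: 4.1
```

Request:
move_arm:
  targets:
    - [[0,0,0],0]
    - [[0,0,0],0]
    - [[0,0,0],0]
  jaw: 0.0143

```text
clock: 21.52
eef_pos: [575.9, -222.6, 195.8]
ee_rot: [[-0.237, -0.972, 0.0], [-0.972, 0.237, -0.0], [-0.0, -0.0, -1.0]]
contact_force: [0.2, 0.2, 0.4]
finger_gap: 14.3
finger_force: 3.6
```

Request:
move_arm:
  targets:
    - [[0,0,0],0]
    - [[0,0,0],0]
    - [[0,0,0],0]
  jaw: 0.0145

```text
clock: 21.77
eef_pos: [575.9, -222.7, 195.8]
ee_rot: [[-0.237, -0.972, 0.0], [-0.972, 0.237, -0.0], [0.0, -0.0, -1.0]]
contact_force: [1.4, 0.3, 1.4]
finger_gap: 14.1
finger_force: 3.1
```

```bash
cat > lean.py <<'E'
from h import *
s=manip.read_state(); rep(s); C=cal('wrist'); im,D=manip.read_camera('wrist'); W=cloud(D,C); e=np.array(s['eef_pos'])
P=W[60:270].reshape(-1,3); P=P[~np.isnan(P[:,0])]; T=(P-e)@np.array(s['ee_rot'])
k=(T[:,2]>25)&(T[:,2]<75)&(np.hypot(T[:,0],T[:,1])<45)&(T[:,0]<0); q=T[k]; A=np.c_[q[:,:2],np.ones(len(q))]; r=np.ones(len(q),bool)
for _ in range(6):
    c=np.linalg.lstsq(A[r],q[r,2],rcond=None)[0]; r=np.abs(A@c-q[:,2])<4
print('cap plane',r.sum(),c.round(3))
E
python3 lean.py
```

```text
t 21.77 hx 8.4 hy 0.1 rodz 217.8 toolx ang -103.7 want -103.7 F hx,hy,z 1.32 0.61 1.38 gap 14.050531617704557 3.142832070006989
cap plane 2645 [-8.0000e-03 -5.9000e-02  4.4377e+01]
```

The pads still hold the lean torque (about 3 N), so the lean comes on in a controlled way. I'll continue.

Request:
move_arm:
  targets:
    - [[0,0,0],0]
    - [[0,0,0],0]
    - [[0,0,0],0]
  jaw: 0.0147

```text
clock: 22.07
eef_pos: [575.9, -222.6, 195.8]
ee_rot: [[-0.237, -0.972, 0.0], [-0.972, 0.237, -0.0], [-0.0, -0.0, -1.0]]
contact_force: [1.4, 0.1, 0.3]
finger_gap: 14.4
finger_force: 2.3
```

Request:
move_arm:
  targets:
    - [[0,0,0],0]
    - [[0,0,0],0]
    - [[0,0,0],0]
  jaw: 0.0149

```text
clock: 22.32
eef_pos: [575.9, -222.6, 195.8]
ee_rot: [[-0.237, -0.972, 0.0], [-0.972, 0.237, -0.0], [-0.0, -0.0, -1.0]]
contact_force: [1.5, 0.6, -0.0]
finger_gap: 14.8
finger_force: 1.7
```

Request:
move_arm:
  targets:
    - [[0,0,0],0]
    - [[0,0,0],0]
    - [[0,0,0],0]
  jaw: 0.0151

```text
clock: 22.57
eef_pos: [575.9, -222.6, 195.8]
ee_rot: [[-0.237, -0.972, 0.0], [-0.972, 0.237, -0.0], [-0.0, -0.0, -1.0]]
contact_force: [2.0, -0.5, -0.0]
finger_gap: 15.2
finger_force: 1.1
```

Request:
move_arm:
  targets:
    - [[0,0,0],0]
    - [[0,0,0],0]
    - [[0,0,0],0]
  jaw: 0.0153

```text
clock: 22.82
eef_pos: [575.8, -222.6, 195.8]
ee_rot: [[-0.237, -0.972, -0.0], [-0.972, 0.237, 0.0], [-0.0, 0.0, -1.0]]
contact_force: [1.7, -0.5, -0.4]
finger_gap: 15.1
finger_force: 1.1
```

Request:
move_arm:
  targets:
    - [[0,0,0],0]
    - [[0,0,0],0]
    - [[0,0,0],0]
  jaw: 0.0155

```text
clock: 23.07
eef_pos: [575.9, -222.6, 195.8]
ee_rot: [[-0.237, -0.972, 0.0], [-0.972, 0.237, -0.0], [0.0, -0.0, -1.0]]
contact_force: [2.3, 0.3, -0.2]
finger_gap: 15.4
finger_force: 2.3
```

Request:
move_arm:
  targets:
    - [[0,0,0],0]
    - [[0,0,0],0]
    - [[0,0,0],0]
  jaw: 0.0157

```text
clock: 23.32
eef_pos: [575.9, -222.6, 195.8]
ee_rot: [[-0.237, -0.972, 0.0], [-0.972, 0.237, -0.0], [-0.0, -0.0, -1.0]]
contact_force: [2.3, -0.1, -0.1]
finger_gap: 15.8
finger_force: 1.3
```

```bash
python3 lean.py
```

```text
t 23.32 hx 8.4 hy 0.2 rodz 217.8 toolx ang -103.7 want -103.7 F hx,hy,z 2.28 0.46 -0.13 gap 15.777326061001574 1.2886596594034927
cap plane 2235 [-0.099 -0.356 50.064]
```

Request:
move_arm:
  targets:
    - [[0,-0.0002,0],0]
    - [[0,-0.0004,0],0]
    - [[0,-0.0004,0],0]
  jaw: 0.0158

```text
clock: 23.62
eef_pos: [575.9, -222.7, 195.6]
ee_rot: [[-0.237, -0.972, -0.001], [-0.972, 0.237, 0.0], [-0.0, 0.001, -1.0]]
contact_force: [0.2, 0.3, 0.1]
finger_gap: 16.1
finger_force: 0.9
```

Request:
move_arm:
  targets:
    - [[0,0,0],0]
    - [[0,0,0],0]
    - [[0,0,0],0]
  jaw: 0.016

```text
clock: 23.87
eef_pos: [576.0, -222.7, 195.7]
ee_rot: [[-0.237, -0.972, -0.0], [-0.972, 0.237, 0.0], [-0.0, 0.0, -1.0]]
contact_force: [0.2, -0.4, -0.4]
finger_gap: 16.4
finger_force: 0.9
```

Request:
move_arm:
  targets:
    - [[0,0,0],0]
    - [[0,0,0],0]
    - [[0,0,0],0]
  jaw: 0.0162

```text
clock: 24.12
eef_pos: [576.1, -222.7, 195.7]
ee_rot: [[-0.237, -0.972, -0.0], [-0.972, 0.237, 0.0], [0.0, 0.0, -1.0]]
contact_force: [0.0, -0.3, -0.2]
finger_gap: 16.2
finger_force: 0.2
```

Request:
move_arm:
  targets:
    - [[0,0,0],0]
    - [[0,0,0],0]
    - [[0,0,0],0]
  jaw: 0.0164

```text
clock: 24.37
eef_pos: [576.1, -222.7, 195.8]
ee_rot: [[-0.237, -0.972, -0.0], [-0.972, 0.237, -0.0], [0.0, 0.0, -1.0]]
contact_force: [0.3, -0.7, 0.5]
finger_gap: 16.6
finger_force: 0.0
```

Request:
move_arm:
  targets:
    - [[0,0,0],0]
    - [[0,0,0],0]
    - [[0,0,0],0]
  jaw: 0.0166

```text
clock: 24.62
eef_pos: [576.2, -222.7, 195.8]
ee_rot: [[-0.237, -0.972, -0.0], [-0.972, 0.237, -0.0], [0.0, 0.0, -1.0]]
contact_force: [0.0, -0.3, -0.1]
finger_gap: 16.3
finger_force: 0.0
```

```bash
python3 lean.py; python3 - <<'E'
from h import *
C=cal('side');S,D=manip.read_camera('side'); b=S[...,::-1]; w,_=manip.read_camera('wrist')
cv2.imwrite('pics/s6.png',np.hstack([cv2.resize(b[190:310,190:330],(490,420),interpolation=cv2.INTER_CUBIC),w[80:380,130:430,::-1].repeat(1,0)[:, :].copy() if 0 else cv2.resize(w[80:400,160:395,::-1],(308,420))]))
E
```

```text
t 24.62 hx 8.7 hy 0.1 rodz 217.8 toolx ang -103.7 want -103.7 F hx,hy,z 0.07 -0.26 -0.14 gap 16.29487910441253 0.0
cap plane 2388 [-0.094 -0.402 51.311]
```

View pics/s6.png

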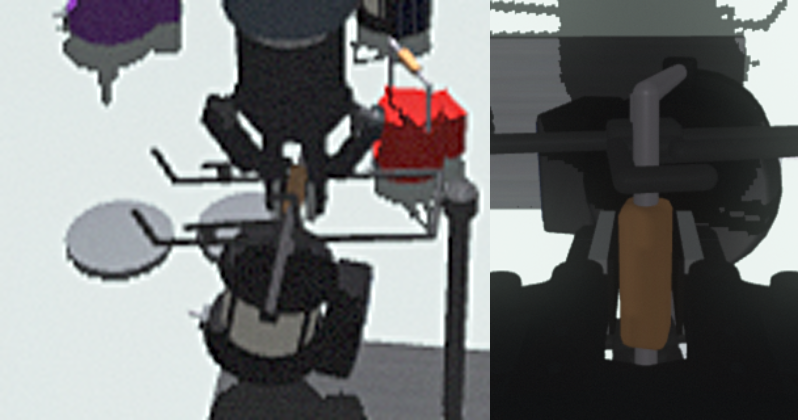

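The rod is under the keepers in the notches, the lantern leans naturally, and the fingers read zero force. I'll open up and retreat upward.

Request:
move_arm:
  targets:
    - [[0,0,0],0]
    - [[0,0,0],0]
    - [[0,0,0],0]
    - [[0,0,0],0]
  jaw: 0.0172

```text
clock: 25.1
eef_pos: [576.2, -222.7, 195.8]
ee_rot: [[-0.237, -0.972, -0.0], [-0.972, 0.237, -0.0], [0.0, 0.0, -1.0]]
contact_force: [0.4, -0.1, -0.3]
finger_gap: 17.1
finger_force: 0.0
```

Request:
move_arm:
  targets:
    - [[0,0,0],0]
    - [[0,0,0],0]
    - [[0,0,0],0]
    - [[0,0,0],0]
  jaw: 0.018

```text
clock: 25.43
eef_pos: [576.2, -222.7, 195.8]
ee_rot: [[-0.237, -0.972, 0.0], [-0.972, 0.237, -0.0], [0.0, -0.0, -1.0]]
contact_force: [-0.8, -0.5, 0.1]
finger_gap: 18.0
finger_force: 0.0
```

Request:
move_arm:
  targets:
    - [[0,0,0],0]
    - [[0,0,0],0]
    - [[0,0,0],0]
    - [[0,0,0],0]
    - [[0,0,0],0]
    - [[0,0,0],0]
  jaw: 0.02

```text
clock: 25.93
eef_pos: [576.2, -222.7, 195.8]
ee_rot: [[-0.237, -0.972, -0.0], [-0.972, 0.237, 0.0], [-0.0, 0.0, -1.0]]
contact_force: [-0.1, -0.6, -0.3]
finger_gap: 20.2
finger_force: 0.0
```

Request:
move_arm:
  targets:
    - [[0,0,0],0]
    - [[0,0,0],0]
    - [[0,0,0],0]
    - [[0,0,0],0]
    - [[0,0,0],0]
    - [[0,0,0],0]
  jaw: 0.04

```text
clock: 26.43
eef_pos: [576.2, -222.7, 195.8]
ee_rot: [[-0.237, -0.972, 0.0], [-0.972, 0.237, -0.0], [0.0, -0.0, -1.0]]
contact_force: [0.7, -0.3, -0.0]
finger_gap: 40.1
finger_force: 0.0
```

Request:
move_arm:
  targets:
    - [[0,0,-0.005],0]
    - [[0,0,-0.01],0]
    - [[0,0,-0.02],0]
    - [[0,0,-0.03],0]
    - [[0,0,-0.045],0]
    - [[0,0,-0.06],0]
    - [[0,0,-0.075],0]
    - [[0,0,-0.09],0]
    - [[0,0,-0.105],0]
    - [[0,0,-0.12],0]
    - [[0,0,-0.12],0]
    - [[0,0,-0.12],0]
    - [[0,0,-0.12],0]
    - [[0,0,-0.12],0]
    - [[0,0,-0.12],0]
    - [[0,0,-0.12],0]

```text
clock: 27.77
eef_pos: [576.0, -222.7, 315.2]
ee_rot: [[-0.237, -0.972, -0.001], [-0.972, 0.237, 0.0], [0.0, 0.001, -1.0]]
contact_force: [-0.3, 0.5, 0.1]
finger_gap: 40.5
finger_force: 0.0
```

```bash
python3 - <<'E'
from h import *
prev=None
for i in range(4):
    C=cal('side');S,D=manip.read_camera('side'); g=S[190:320,190:330].astype(int)
    if prev is not None: print('diff',np.abs(g-prev).mean().round(2),(np.abs(g-prev).max(2)>40).sum())
    prev=g
    for _ in range(4): manip.read_camera('top')
b=S[...,::-1]; C=cal('wrist');w,Dw=manip.read_camera('wrist'); rep(manip.read_state())
W=cloud(Dw,C); hsv=cv2.cvtColor(w,cv2.COLOR_RGB2HSV); m=(hsv[...,1]>80)&(hsv[...,0]<25)&(hsv[...,0]>6); P=W[m]; P=P[np.hypot(P[:,0]-575,P[:,1]+222)<60]; md=np.nanmedian(P,0); d=md[:2]-S0; print('grip top',md.round(1),'hx,hy',(d@HX).round(1),(d@HY).round(1))
cv2.imwrite('pics/s7.png',np.hstack([cv2.resize(b[190:310,190:330],(490,420),interpolation=cv2.INTER_CUBIC),cv2.resize(w[80:400,160:395,::-1],(308,420))]))
E
```

```text
diff 2.32 36
diff 2.15 5
diff 2.13 0
t 28.82 hx 8.7 hy 0.2 rodz 337.8 toolx ang -103.69 want -103.7 F hx,hy,z 0.39 -0.13 0.73 gap 40.186321957691185 0.0
grip top [ 575.7 -222.9  226.5] hx,hy 8.2 -0.1
```

View pics/s7.png

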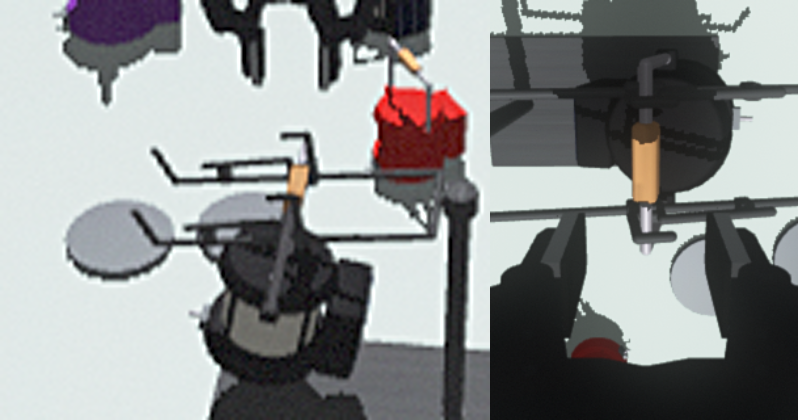

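The lantern hangs still with its bail under both keepers (grip at hx 8.2, hy 0). After a short settle I'll hand in.

Request:
move_arm:
  targets:
    - [[0,0,-0.02],0]
    - [[0,0,-0.02],0]
    - [[0,0,-0.02],0]
    - [[0,0,-0.02],0]
    - [[0,0,-0.02],0]
    - [[0,0,-0.02],0]
    - [[0,0,-0.02],0]
    - [[0,0,-0.02],0]
    - [[0,0,-0.02],0]
    - [[0,0,-0.02],0]
    - [[0,0,-0.02],0]
    - [[0,0,-0.02],0]
    - [[0,0,-0.02],0]
    - [[0,0,-0.02],0]
    - [[0,0,-0.02],0]
    - [[0,0,-0.02],0]
    - [[0,0,-0.02],0]
    - [[0,0,-0.02],0]
    - [[0,0,-0.02],0]
    - [[0,0,-0.02],0]

```text
clock: 30.48
eef_pos: [576.2, -222.7, 335.8]
ee_rot: [[-0.237, -0.972, 0.0], [-0.972, 0.237, -0.0], [0.0, -0.0, -1.0]]
contact_force: [-0.4, 0.3, 0.1]
finger_gap: 40.1
finger_force: 0.0
```

```bash
python3 -c "
from plant import manip
print(manip.close_job())"
```

```text
the job is handed in; nothing more can be done
None
```

The larger black lantern hangs still with its bail in both notches under the keepers, the fork carries the whole weight, the gripper is clear and nothing else was touched; I handed the job in at about 30 s, and no verdict was returned.

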